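# Seat a notched hub in its keyed nest and shut the keeper

### The arm

A 6-joint arm with a two-finger parallel gripper is mounted at the origin on the work surface. World frame = base frame: x ahead of the robot, y to its left, z up, the work surface at z = 0. Lengths are in mm, angles in rad, forces in N, time in s.
With the tool pointing down it reaches from about 350 to 875 mm from the base axis. Payload 4.2 kg.
Tool frame: the origin (TCP) lies midway between the tips of the shut fingers; the grasp point (between the pads) lies 19 mm behind it; z points along the fingers, y is the line along which they close (so a half turn about z gives the same grasp; the last joint's range is limited). The gripper opens to 85 mm and grips with 20 to 120 N. Pads are 22 mm wide; open, the fingers measure 114 mm over their backs; the gripper's body (76 mm by 85 mm) begins 54 mm behind the grasp point. The pads swing forward as they close: fully open they stand 13 mm farther back than shut.
Start: joints at [-0.912, 0.385, 0.008, 0, -1.194, -0.259], TCP at [243.284, -575.684, 231.312] pointing down, gripper open.
Joint ranges: [-3.14, 3.14], [-1.21, 2.06], [-1.07, 1.41], [-3.16, 2.05], [-2.99, -0.16], [-3.1, 3.1]. Speed limits (rad/s): [2.79, 2.79, 3.14, 3.14, 3.14, 3.14].

### API

Orientations are given as a unit quaternion [x, y, z, w].
In Python, from bench import arm gives the robot as it stands.
- The arm moves only by the tool send_rows, never from a script. Its argument "targets" is a list of rows, each an object of numbers: "gripper": the gripper command: -1 is fully open, 1 is shut, values between are in proportion; "x", "y", "z": the shift along the tool's x, y, z in cm; "ax", "ay", "az": the turn, a rotation vector about the tool's x, y, z in degrees. A call has 1 to 5 rows; each row shifts and turns the commanded pose from where the row before left it, along the tool's axes as they then stand; what a row does not reach is not made up. A row lasts 1/12 s, in which the tool goes at most 41.7 mm and 7.16 degrees, less where a joint would pass 70% of its speed; a pose out of reach is approached as far as the arm can. A call is refused whole if a number of a shift passes 4.17 or a number of a turn 7.16, either way. A call with a gripper value outside its range is refused whole. The fingers move at their own pace and stop on an object; the grip force is fixed at half the most. Time passes only in rows, so rows that do not move let the fingers close. It gives the time, the measured TCP pose, the force, the opening and the grip force at its end, in the units of the state.
- arm.read_state(): the state, without advancing time (a new reading comes with each control period).
- arm.get_image(name): name is "scene" or "top" or "wrist"; returns (picture, depth): 384x512x3 uint8, red, green, blue; 384x512 float32, mm along the optical axis (not along the pixel's ray), 0 where there is no reading.
- arm.camera_model(name): a dict with "fx", "fy", "cx", "cy" (pixels), "cam_to_world" (4x4, takes a point from camera to world coordinates). Camera axes: x right, y down, z forward; pixel columns grow to the right and rows downward; lengths in mm; the calibration is good to about 2 mm. A picture is of the moment at which its call begins: read the wrist's pose just before it. camera_model takes no time and is no camera call; for the wrist camera it gives the pose at the moment of the call.
- arm.job_done(): hands the job in; it is judged then, once.
Trained networks look in the newest picture that a camera, given by its name, has taken for a name from the list of things; names that differ only in an ending like _2 or _b are one class to them, and where a whole thing is asked for, a point or a joint stands for the part that bears it (a point fixed in the world has none). Each returns a list of dicts, best first, with "score" (0 to 1); they miss things now and then, are a little off and sometimes report something else, mostly with a low value. They report only what shows in the picture. A call takes as long as a camera call.
- arm.boxes_of(camera, thing): "rect" ([left, top, width, height] in pixels, round what is visible of it).
The state is a dict: "clock": time; "joints": joint angles; "joint_vel": joint speeds; "joint_efforts": joint torques, N m; "position": TCP position; "ee_rot": TCP orientation; "contact_force": force on the tool from outside, world axes, zero at the start; "wrist_torque": the same for the moment, N m; "gripper_width": finger opening in mm; "grasp_force": force on a finger pad.
Only numpy, scipy, OpenCV 4.12 (cv2) and the standard library are available. Lean on these libraries where they do the work, as an engineer would, in place of code of your own. Each camera call takes 0.05 s, during which the arm holds its last target. There are 200 camera calls.

### The job

Load the aluminium hub into the round steel nest with its flange fully down on the nest's floor: the key inside the nest has been left at an unknown angle, so rest the hub lightly on it and turn the hub until its rim notch finds the key. Never press the hub into the nest with more than 30 N. Then let go and swing the nest's keeper bar over the flange to its stop, leaving the tin, spanner and screwdriver where they are.

Things in the scene. Friction and masses are not known exactly. Their poses are not given: they have to be found in the camera images.
- hub_mid (a point): Loose aluminium hub (0.2 to 0.4 kg) standing on its flange: flange 76 mm across, 14 mm thick (lowest 3 mm only 72 mm across); square boss 26 x 26 mm, 50 mm tall, on top, to be held by; 64 mm high in all. This point is on its axis half-way up, 32 mm above the underside, 18 mm above the flange's top. z up, x and y square to the boss's flats, the notch on the +x side.
- hub_notch (a point): The only notch in the hub's flange, on its +x side: 12 mm wide, 12 mm deep in from the rim, cut right through. The point is in the middle of the notch, 32 mm from the hub's axis and 7 mm above the underside. Axes as the hub's.
- nest: Fixed steel nest: base plate 10 mm thick with a round open cup, bore 80 mm, wall 7 mm, rim 34 mm above the bench. Origin on the cup's axis at bench height, z up. The plate reaches 63 mm either side along x, 66 mm towards -y and 160 mm towards +y. Wall and plate are rigid and fixed.
- cup_floor (a point): Centre of the cup's floor, 16 mm above the bench (axes as the nest's): a pad sprung 8 N/mm, bottoming 4 mm down. On it one key, 8 mm wide, reaching 11 mm in from the wall, 10 mm tall (top 8 mm below the rim), set within 0.55 rad either side of the nest's +x; angle not measured, does not turn. The hub goes down only with its notch over the key, 2 mm play each side.
- keeper (a joint): Angle (rad) of the keeper, a flat steel bar 106 x 16 x 10 mm pivoted at its middle: 0 fully open, 1.396 shut at its stop; starts at 0 to 0.3. Turns clockwise from above to shut; light friction (about 1.5 N at its pin), stays where left. Shut, its inner end lies over the flange's rim, 5 mm above a seated flange; it fouls a hub that is still held up on the key.
- keeper_pivot (a point): The keeper's upright pivot axis, 75 mm from the cup's axis towards the nest's +y, at the height of the bar's underside, 35 mm above the bench.
- keeper_pin (a point): Half-way up the upright round pin (12 mm thick, 42 mm tall, foot 45 mm and top 87 mm above the bench) on the keeper's outer end, 45 mm from the pivot; this point is 66 mm above the bench. Open, the pin is on the nest's -x side of the pivot; shut, it is straight out from the pivot towards the nest's +y.
- grease_tin: Bystander: grey tin 64 mm across, 75 mm tall; origin at the centre of its underside.
- spanner: Bystander: steel spanner lying flat; origin under its middle, x along it.
- driver: Bystander: black-handled screwdriver lying flat; origin under its middle, x along it.

How it is judged (in metres and radians):
On the way, in this order (a step that is already met when the one before it is completed fails the run):
1. the hub is fully down in the nest, upright, while the keeper is still open (z of hub_mid in the frame of nest below 0.0505 m and horizontal distance between hub_mid and nest below 0.005 m and angle between hub_mid's own z axis and vertical below 0.06 rad and value of joint keeper below 0.7 rad), for 0.2 s.
2. the keeper is swung shut over the flange (value of joint keeper above 1.25 rad), for 0.2 s.
At the end, for the whole second after the job is handed in: The hub rests on the nest's floor (within 2.5 mm in height, 5 mm of the cup's axis, upright within 0.06 rad), at rest and released, and the keeper is shut over it (joint above 1.25 rad) (z of hub_mid in the frame of nest below 0.0505 m and horizontal distance between hub_mid and nest below 0.005 m and angle between hub_mid's own z axis and vertical below 0.06 rad and value of joint keeper above 1.25 rad and linear speed of hub below 0.02 m/s); the robot touches nothing.
It fails at once if the hub is pressed on the nest with more than 30 N (contact force between hub and nest above 30 N).
It fails at once if a bystander is moved by more than 20 mm (distance of any of grease_tin, spanner, driver from where it was at the start of the episode above 0.02 m).
It also fails if it takes over 61 s, if anything falls off the work surface, if the arm or the gripper's body presses on something with over 40 N, if the wrist force passes 120 N, or if a joint passes its speed limit or range.

## Working session

There is one attempt and no reset: what is moved stays moved. The work goes in short steps, Python scripts to look and compute and a tool call to move; the robot and the scene stay as the last step left them, time stands still between calls to the robot, and variables do not carry over. Pictures are saved under pics/ and viewed, at most 10 in all, crops included, and the job is handed in when it is done.

Besides the shell and the picture viewer there is one more tool, called after "Emit:" by a JSON object that holds its "op" and its "data". send_rows: Moves the arm, as the interface text tells. Its arguments: {"type":"object","properties":{"targets":{"type":"array"}},"required":["targets"]}

```bash
ls; mkdir -p pics
cat > h.py <<'E'
import numpy as np,cv2
from bench import arm
from scipy.spatial.transform import Rotation as R
def shot(n,f=None):
    m=arm.camera_model(n); p,d=arm.get_image(n)
    if f: cv2.imwrite('pics/'+f,p[:,:,::-1])
    return p,d,m
def world(d,m):
    v,u=np.mgrid[:d.shape[0],:d.shape[1]]
    P=np.stack([(u-m['cx'])/m['fx']*d,(v-m['cy'])/m['fy']*d,d,np.ones_like(d)],-1)
    W=P@np.array(m['cam_to_world']).T
    W[d==0]=np.nan
    return W[...,:3]
E
python3 - <<'E'
from h import *
s=arm.read_state();print(s)
for c in ['top','scene']:
    p,d,m=shot(c,c+'1.png');np.savez(c+'1.npz',p=p,d=d,W=world(d,m))
    W=world(d,m)
    print(c,m)
    for t in ['hub_mid','hub_notch','nest','keeper','keeper_pin','grease_tin','spanner','driver']:
        for b in arm.boxes_of(c,t)[:2]:
            r=b['rect'];u,v=int(r[0]+r[2]/2),int(r[1]+r[3]/2)
            print(t,round(b['score'],2),np.round(r),np.round(W[min(v,383),min(u,511)]))
E
```

```text
pics
{'clock': 0.0, 'joints': array([-9.12380394e-01,  3.85559629e-01,  6.58866935e-03, -5.00208106e-04,
       -1.19399082e+00, -2.58606790e-01]), 'joint_vel': array([-0.00144093,  0.00072399, -0.00049519,  0.00103326, -0.00057669,
       -0.00241074]), 'joint_efforts': array([ 3.56147775e-04, -3.92288733e+01,  1.88400686e+01,  4.18607578e+00,
       -4.62995900e-03, -1.60790353e-05]), 'position': array([ 243.06195648, -575.15069491,  230.2050088 ]), 'ee_rot': array([-1.98485241e-01,  9.80103251e-01,  1.07378457e-03, -2.70782039e-04]), 'contact_force': array([-0.12368094, -0.25642913,  0.43632704]), 'wrist_torque': array([-0.0273149 ,  0.00790761,  0.01945571]), 'grasp_force': 0.0, 'gripper_width': 84.9793113433756}
top {'fx': 454.21031080354345, 'fy': 454.21031080354345, 'cx': 257.85931422976694, 'cy': 192.40420290712788, 'cam_to_world': array([[ 1.25085158e-02, -9.77439294e-01,  2.10845831e-01,
         4.02889859e+02],
       [-9.99913620e-01, -1.30782651e-02, -1.30794547e-03,
         8.35734846e+01],
       [ 4.03593496e-03, -2.10811257e-01, -9.77518452e-01,
         1.19464105
[... 830 characters left out ...]
291750e-04, -5.14998840e-01, -8.57190868e-01,
         1.10963489e+03],
       [ 0.00000000e+00,  0.00000000e+00,  0.00000000e+00,
         1.00000000e+00]])}
hub_mid 0.57 [127. 212.  31.  29.] [ 566. -167.   46.]
hub_mid 0.16 [152. 271.  38.  72.] [ 776. -206.   11.]
hub_notch 0.91 [127. 212.  30.  30.] [ 566. -167.   46.]
nest 0.82 [198. 131.  93.  68.] [547. 153.  36.]
keeper_pin 0.49 [251. 132.   7.  42.] [534. 195.  49.]
keeper_pin 0.26 [151. 271.  39.  71.] [ 772. -205.    7.]
grease_tin 0.62 [262. 232.  25.  31.] [806.  67.  76.]
spanner 0.71 [201. 129.  88.  67.] [537. 159.  34.]
spanner 0.55 [153. 272.  36.  70.] [ 776. -206.   11.]
driver 0.76 [286.  98.  37.  50.] [508. 390.  21.]
```

Run:
```python
from h import *
p=np.load('top1.npz');a=p['p'];W=p['W']
c=np.hstack([cv2.resize(a[205:280,175:280,::-1],None,fx=5,fy=5,interpolation=cv2.INTER_CUBIC),cv2.resize(a[205:280,325:375,::-1],None,fx=5,fy=5,interpolation=cv2.INTER_CUBIC)])
cv2.imwrite('pics/c1.png',c)
# hub
def pts(x0,x1,y0,y1,z0,z1):
    m=(W[...,0]>x0)&(W[...,0]<x1)&(W[...,1]>y0)&(W[...,1]<y1)&(W[...,2]>z0)&(W[...,2]<z1);return W[m]
q=pts(480,620,-230,-90,56,75);print('boss',len(q),q.mean(0),cv2.minAreaRect(q[:,:2].astype(np.float32)))
q=pts(480,620,-230,-90,9,20);print('flange',len(q),q.mean(0),cv2.minEnclosingCircle(q[:,:2].astype(np.float32)))
q=pts(400,650,50,300,28,40);print('rim',len(q),cv2.minEnclosingCircle(q[:,:2].astype(np.float32)))
q=pts(400,650,50,300,70,95);print('pin',len(q),q.mean(0))
q=pts(400,650,50,350,5,14);print('plate',len(q),cv2.minAreaRect(q[:,:2].astype(np.float32)))
q=pts(400,650,50,350,40,50);print('bar',len(q),cv2.minAreaRect(q[:,:2].astype(np.float32)))
```

```text
boss 111 [ 549.7554172  -164.55120703   63.59294768] ((550.20263671875, -165.05320739746094), (24.369304656982422, 27.488487243652344), 26.83990478515625)
flange 499 [ 547.74364046 -163.39338833   14.19970144] ((550.4381103515625, -165.1461181640625), 38.3543815612793)
rim 329 ((515.2489013671875, 138.20533752441406), 67.4155044555664)
pin 21 [490.52523648 208.76098883  84.21742011]
plate 2855 ((526.5429077148438, 198.6800537109375), (248.37290954589844, 295.16229248046875), 0.7168114185333252)
bar 224 ((541.6495971679688, 183.3536834716797), (56.175941467285156, 123.81167602539062), 43.00039291381836)
```

View pics/c1.png

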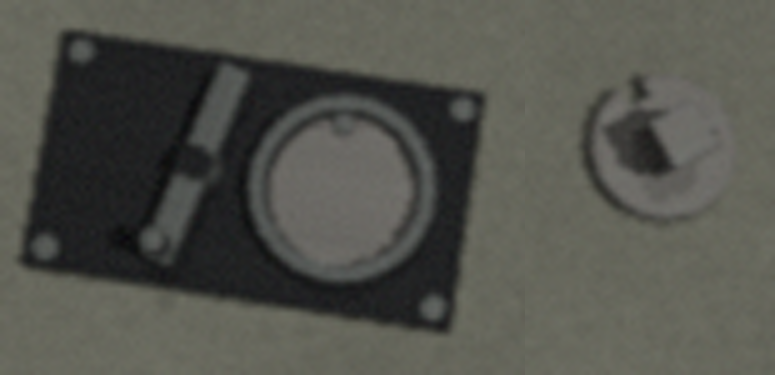

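The top view shows the nest at left (cup centre ~(343,190), key at ~(343,122), keeper open with pin at (155,240)), and the hub at right (boss ~(690,135), notch ~(640,85)).

```bash
cat >> h.py <<'E'
def to_tool(target,yaw_deg=0):
    s=arm.read_state();Rt=R.from_quat(s['ee_rot'])
    return np.round(Rt.inv().apply(np.array(target)-s['position'])/10,3)
def fitc(q):
    from scipy.optimize import least_squares
    r=least_squares(lambda p:np.hypot(q[:,0]-p[0],q[:,1]-p[1])-p[2],[*q[:,:2].mean(0),40],loss='soft_l1',f_scale=1);return r.x
E
python3 - <<'E'
from h import *
s=arm.read_state();Rt=R.from_quat(s['ee_rot']);print(Rt.as_matrix().round(3))
m=arm.camera_model('wrist');C=np.array(m['cam_to_world']);print(m['fx'],Rt.inv().apply(C[:3,3]-s['position']),(Rt.inv().as_matrix()@C[:3,:3]).round(3))
for c in ['top','scene']:
    W=np.load(c+'1.npz')['W'];X,Y,Z=W[...,0],W[...,1],W[...,2]
    q=W[(np.hypot(X-527,Y-135)<55)&(Z>30)&(Z<38)];f=fitc(q);print(c,'rim',len(q),f,q[:,2].mean())
    r=np.hypot(X-f[0],Y-f[1])
    q=W[(Z>20)&(Z<31)&(r<38)];print('key',len(q),np.round(q[:,:3],0).tolist()[:25])
    q=W[(np.hypot(X-550,Y+165)<50)&(Z>5)&(Z<17)];print('fl',fitc(q))
    q=W[(np.hypot(X-550,Y+165)<50)&(Z>58)];print('boss',q.mean(0),cv2.minAreaRect(q[:,:2].astype(np.float32)))
    q=W[(np.hypot(X-490,Y-209)<25)&(Z>70)];print('pin',len(q),q.mean(0))
    q=W[(np.hypot(X-f[0],Y-f[1])<180)&(Y>50)&(Z>7)&(Z<13)];print('plate',cv2.minAreaRect(q[:,:2].astype(np.float32)))
print(to_tool([550,-165,230]))
E
```

```text
[[-0.921 -0.389 -0.   ]
 [-0.389  0.921  0.   ]
 [ 0.     0.    -1.   ]]
276.6858692021692 [  67.82970067   -0.27382574 -141.71398343] [[ 0.    -0.964 -0.267]
 [ 1.     0.001 -0.001]
 [ 0.001 -0.267  0.964]]
top rim 209 [523.34783286 120.05415468  43.2187551 ] 33.96720576425981
key 41 [[560.0, 122.0, 28.0], [560.0, 119.0, 30.0], [560.0, 117.0, 26.0], [558.0, 122.0, 26.0], [558.0, 119.0, 25.0], [558.0, 117.0, 26.0], [556.0, 130.0, 20.0], [555.0, 122.0, 25.0], [555.0, 119.0, 29.0], [555.0, 117.0, 25.0], [552.0, 122.0, 25.0], [552.0, 119.0, 26.0], [553.0, 117.0, 24.0], [551.0, 111.0, 20.0], [548.0, 98.0, 20.0], [540.0, 111.0, 22.0], [537.0, 153.0, 20.0], [538.0, 111.0, 20.0], [538.0, 93.0, 20.0], [538.0, 88.0, 23.0], [535.0, 111.0, 20.0], [533.0, 85.0, 22.0], [529.0, 137.0, 21.0], [527.0, 121.0, 24.0], [527.0, 106.0, 21.0]]
fl [ 551.13788024 -166.41824459   29.75225813]
boss [ 549.95201483 -164.81688503   63.75919416] ((550.20263671875, -165.05320739746094), (24.369304656982422, 27.488487243652344), 26.83990478515625)
pin 21 [490.52523648 208.76098883  84.21742011]
plate ((533.039489746
[... 396 characters left out ...]
 150.0, 21.0], [526.0, 146.0, 20.0], [508.0, 108.0, 24.0], [510.0, 116.0, 20.0], [501.0, 96.0, 21.0], [513.0, 115.0, 21.0], [524.0, 131.0, 20.0], [534.0, 144.0, 22.0], [535.0, 147.0, 20.0], [522.0, 122.0, 21.0], [543.0, 139.0, 23.0], [515.0, 94.0, 20.0], [516.0, 87.0, 21.0], [520.0, 94.0, 20.0], [525.0, 101.0, 22.0]]
fl [ 547.70037234 -166.14744434   30.77438428]
boss [ 551.16002584 -166.09420905   63.46465298] ((550.1908569335938, -166.2367706298828), (28.331462860107422, 28.117034912109375), 27.523584365844727)
pin 26 [493.0718414  207.08092315  82.02883743]
plate ((547.9274291992188, 148.9008026123047), (260.12127685546875, 262.82025146484375), 61.09764862060547)
[-44.238  25.891   0.132]
```

Emit:
{"op": "send_rows", "data": {"targets": [{"gripper":-1,"x":-2.95,"y":1.73},{"gripper":-1,"x":-2.95,"y":1.73},{"gripper":-1,"x":-2.95,"y":1.73},{"gripper":-1,"x":-2.95,"y":1.73},{"gripper":-1,"x":-2.95,"y":1.73}]}}

```text
$.targets[0]: bad value
```

Emit:
{"op": "send_rows", "data": {"targets": [{"gripper":-1,"x":-2.95,"y":1.73},{"gripper":-1,"x":-2.95,"y":1.73},{"gripper":-1,"x":-2.95,"y":1.73},{"gripper":-1,"x":-2.95,"y":1.73},{"gripper":-1,"x":-2.95,"y":1.73}]}}

```text
$.targets[0]: bad value
```

Emit:
{"op": "send_rows", "data": {"targets": [{"gripper":-1,"x":-2.95,"y":1.73},{"gripper":-1,"x":-2.95,"y":1.73},{"gripper":-1,"x":-2.95,"y":1.73},{"gripper":-1,"x":-2.9,"y":1.7},{"gripper":-1,"x":0,"y":0,"az":-4}]}}

```text
$.targets[0]: bad value
```

```bash
cat >> h.py <<'E'
def hub(z0=0,c=(550,-165),n='wrist',f=None):
    p,d,m=shot(n,f);W=world(d,m);X,Y,Z=W[...,0],W[...,1],W[...,2];r=np.hypot(X-c[0],Y-c[1])
    b=W[(r<25)&(Z>z0+58)&(Z<z0+70)];fl=W[(r<45)&(Z>z0+9)&(Z<z0+19)]
    print('boss',len(b),b.mean(0) if len(b) else '',cv2.minAreaRect(b[:,:2].astype(np.float32)) if len(b)>3 else '')
    print('fl',len(fl),cv2.minEnclosingCircle(fl[:,:2].astype(np.float32)) if len(fl)>3 else '')
    return p,d,W
def st():
    s=arm.read_state();Rt=R.from_quat(s['ee_rot']).as_matrix();print('t',round(s['clock'],2),'pos',s['position'].round(1),'yawY',np.degrees(np.arctan2(Rt[1,1],Rt[0,1])).round(2),'z',Rt[:,2].round(4),'F',s['contact_force'].round(1),'w',round(s['gripper_width'],1),'g',round(s['grasp_force'],1))
E
python3 - <<'E'
from h import *
st();p,d,W=hub(f='w1.png');print(to_tool([550,-165.5,150]))
E
```

```text
t 0.9 pos [ 243.3 -575.7  231.3] yawY 112.91 z [-0.  0. -1.] F [ 0.3 -0.6  1.1] w 84.9 g 0.0
boss 0  
fl 0 
[-44.218  25.845   8.135]
```

View pics/w1.png

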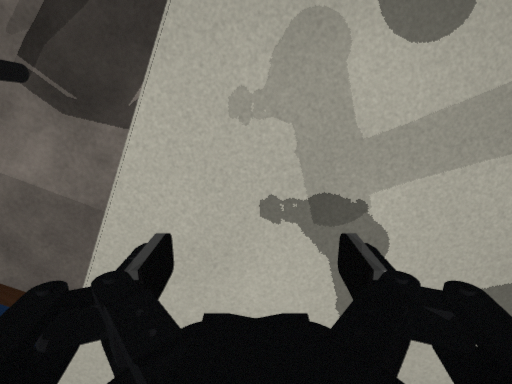

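The picture shows only bare bench and the fingers (at ~(155,260) and ~(355,260)): the rows were refused, probably because every field is needed.

Emit:
{"op": "send_rows", "data": {"targets": [{"gripper":-1,"x":-2.95,"y":1.73,"z":0,"ax":0,"ay":0,"az":0},{"gripper":-1,"x":-2.95,"y":1.73,"z":0,"ax":0,"ay":0,"az":0},{"gripper":-1,"x":-2.95,"y":1.73,"z":0,"ax":0,"ay":0,"az":0},{"gripper":-1,"x":-2.95,"y":1.73,"z":0,"ax":0,"ay":0,"az":0},{"gripper":-1,"x":-2.95,"y":1.73,"z":0,"ax":0,"ay":0,"az":0}]}}

```text
clock: 1.37
position: [346.1, -437.3, 231.5]
ee_rot: [-0.198, 0.98, -0.0, 0.0]
contact_force: [0.1, -0.7, 0.4]
gripper_width: 85.4
grasp_force: 0.0
```

Emit:
{"op": "send_rows", "data": {"targets": [{"gripper":-1,"x":-2.95,"y":1.73,"z":0,"ax":0,"ay":0,"az":0},{"gripper":-1,"x":-2.95,"y":1.73,"z":0,"ax":0,"ay":0,"az":0},{"gripper":-1,"x":-2.95,"y":1.73,"z":0,"ax":0,"ay":0,"az":0},{"gripper":-1,"x":-2.95,"y":1.73,"z":0,"ax":0,"ay":0,"az":0},{"gripper":-1,"x":-2.95,"y":1.73,"z":0,"ax":0,"ay":0,"az":0}]}}

```text
clock: 1.78
position: [448.5, -300.0, 231.6]
ee_rot: [-0.199, 0.98, -0.0, 0.0]
contact_force: [1.1, -1.2, 0.5]
gripper_width: 85.2
grasp_force: 0.0
```

Emit:
{"op": "send_rows", "data": {"targets": [{"gripper":-1,"x":-2.95,"y":1.73,"z":0,"ax":0,"ay":0,"az":0},{"gripper":-1,"x":-2.95,"y":1.73,"z":0,"ax":0,"ay":0,"az":0},{"gripper":-1,"x":-2.95,"y":1.73,"z":0,"ax":0,"ay":0,"az":0},{"gripper":-1,"x":-2.95,"y":1.73,"z":0,"ax":0,"ay":0,"az":0},{"gripper":-1,"x":0,"y":0,"z":0,"ax":0,"ay":0,"az":-4}]}}

```text
clock: 2.2
position: [532.7, -188.1, 231.3]
ee_rot: [-0.236, 0.972, -0.0, 0.001]
contact_force: [0.1, -0.2, 0.5]
gripper_width: 85.2
grasp_force: 0.0
```

Run:
```python
from h import *
st();p,d,W=hub(f='w2.png');print(to_tool([550,-165.5,150]))
```

```text
t 2.2 pos [ 532.7 -188.1  231.3] yawY 117.27 z [ 1.9e-03  1.0e-04 -1.0e+00] F [ 0.1 -0.2  0.5] w 85.2 g 0.0
boss 474 [ 549.94316665 -167.80379392   62.99957211] ((550.3076171875, -167.38186645507812), (25.456499099731445, 24.802183151245117), 27.239452362060547)
fl 1745 ((550.9309692382812, -166.99745178222656), 38.05393600463867)
[-2.778  1.262  8.115]
```

View pics/w2.png

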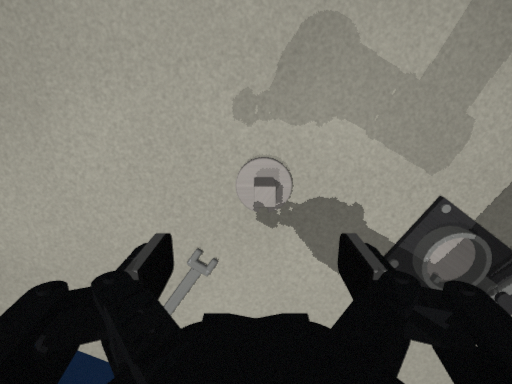

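The hub is at about (265,188) with its notch facing image-down (265,210), i.e. the tool's -x as expected; nest at lower right. Yaw agrees (27°).

Emit:
{"op": "send_rows", "data": {"targets": [{"gripper":-1,"x":-2.72,"y":1.15,"z":0,"ax":0,"ay":0,"az":0},{"gripper":-1,"x":0,"y":0,"z":2.5,"ax":0,"ay":0,"az":0},{"gripper":-1,"x":0,"y":0,"z":4,"ax":0,"ay":0,"az":0},{"gripper":-1,"x":0,"y":0,"z":3,"ax":0,"ay":0,"az":0},{"gripper":-1,"x":0,"y":0,"z":0,"ax":0,"ay":0,"az":0}]}}

```text
clock: 2.67
position: [543.5, -168.9, 129.9]
ee_rot: [-0.231, 0.973, 0.003, -0.006]
contact_force: [-1.7, 0.2, -0.4]
gripper_width: 85.5
grasp_force: 0.0
```

Run:
```python
from h import *
st();hub();print(to_tool([550.5,-166.5,25]))
```

```text
t 2.67 pos [ 543.5 -168.9  129.9] yawY 116.72 z [-0.0135  0.0024 -0.9999] F [-1.7  0.2 -0.4] w 85.5 g 0.0
boss 1028 [ 549.84334118 -167.52058292   62.95622953] ((550.4935913085938, -167.15371704101562), (26.413562774658203, 26.188461303710938), 29.291990280151367)
fl 3158 ((551.0663452148438, -167.1558380126953), 38.1221923828125)
[-0.614  0.037 10.855]
```

Run:
```python
from h import *
st();print(to_tool([550.6,-166.9,25]))
```

```text
t 2.72 pos [ 546.  -169.6  133.6] yawY 116.81 z [-7.7e-03  3.0e-04 -1.0e+00] F [-0.3  0.1  0.9] w 85.5 g 0.0
[-6.0500e-01 -4.0000e-03  1.0855e+01]
```

Emit:
{"op": "send_rows", "data": {"targets": [{"gripper":-1,"x":0,"y":0,"z":0,"ax":0,"ay":0,"az":-0.6},{"gripper":-1,"x":0,"y":0,"z":0,"ax":0,"ay":0,"az":0}]}}

```text
clock: 2.88
position: [550.1, -169.9, 138.9]
ee_rot: [-0.238, 0.971, -0.001, 0.002]
contact_force: [0.2, 0.5, 0.8]
gripper_width: 85.4
grasp_force: 0.0
```

Run:
```python
from h import *
st();print(to_tool([550.6,-166.9,25]))
```

```text
t 2.88 pos [ 550.1 -169.9  138.9] yawY 117.53 z [ 0.0046 -0.001  -1.    ] F [0.2 0.5 0.8] w 85.4 g 0.0
[-0.139  0.281 11.392]
```

Emit:
{"op": "send_rows", "data": {"targets": [{"gripper":-1,"x":-0.14,"y":0.27,"z":1.5,"ax":0,"ay":0,"az":0},{"gripper":-1,"x":0,"y":0,"z":2.2,"ax":0,"ay":0,"az":0},{"gripper":-1,"x":0,"y":0,"z":2.2,"ax":0,"ay":0,"az":0},{"gripper":-1,"x":0,"y":0,"z":1,"ax":0,"ay":0,"az":0},{"gripper":-1,"x":0,"y":0,"z":0,"ax":0,"ay":0,"az":0}]}}

```text
clock: 3.3
position: [548.0, -166.3, 66.8]
ee_rot: [-0.238, 0.971, 0.0, -0.001]
contact_force: [-0.1, -0.7, 0.4]
gripper_width: 85.6
grasp_force: 0.0
```

Emit:
{"op": "send_rows", "data": {"targets": [{"gripper":-1,"x":0,"y":0,"z":0,"ax":0,"ay":0,"az":0},{"gripper":-1,"x":0,"y":0,"z":0,"ax":0,"ay":0,"az":0}]}}

```text
clock: 3.47
position: [550.0, -166.5, 69.3]
ee_rot: [-0.238, 0.971, -0.001, 0.002]
contact_force: [-0.0, -0.1, 0.9]
gripper_width: 85.4
grasp_force: 0.0
```

Run:
```python
from h import *
st();print(to_tool([550.6,-166.9,25]));hub()
```

```text
t 3.47 pos [ 550.  -166.5   69.3] yawY 117.53 z [ 3.7e-03 -6.0e-04 -1.0e+00] F [-0.  -0.1  0.9] w 85.4 g 0.0
[-0.019 -0.055  4.429]
boss 1897 [ 549.52274897 -167.6164619    62.90918763] ((550.660400390625, -167.1616668701172), (26.660430908203125, 25.979949951171875), 27.196090698242188)
fl 5057 ((551.1690673828125, -167.26052856445312), 38.358577728271484)
```

Emit:
{"op": "send_rows", "data": {"targets": [{"gripper":-1,"x":-0.04,"y":-0.06,"z":1.2,"ax":0,"ay":0,"az":0},{"gripper":-1,"x":0,"y":0,"z":1.6,"ax":0,"ay":0,"az":0},{"gripper":-1,"x":0,"y":0,"z":1,"ax":0,"ay":0,"az":0},{"gripper":-1,"x":0,"y":0,"z":0.5,"ax":0,"ay":0,"az":0},{"gripper":-1,"x":0,"y":0,"z":0,"ax":0,"ay":0,"az":0}]}}

```text
clock: 3.93
position: [548.7, -166.6, 23.7]
ee_rot: [-0.238, 0.971, 0.0, -0.001]
contact_force: [0.1, 0.5, 0.6]
gripper_width: 85.5
grasp_force: 0.0
```

Emit:
{"op": "send_rows", "data": {"targets": [{"gripper":1,"x":0,"y":0,"z":0,"ax":0,"ay":0,"az":0},{"gripper":1,"x":0,"y":0,"z":0,"ax":0,"ay":0,"az":0},{"gripper":1,"x":0,"y":0,"z":0,"ax":0,"ay":0,"az":0},{"gripper":1,"x":0,"y":0,"z":0,"ax":0,"ay":0,"az":0},{"gripper":1,"x":0,"y":0,"z":0,"ax":0,"ay":0,"az":0}]}}

```text
clock: 4.35
position: [549.6, -166.7, 24.9]
ee_rot: [-0.238, 0.971, -0.0, 0.001]
contact_force: [1.1, 0.3, 3.8]
gripper_width: 26.0
grasp_force: 18.3
```

Emit:
{"op": "send_rows", "data": {"targets": [{"gripper":1,"x":0,"y":0,"z":0,"ax":0,"ay":0,"az":0},{"gripper":1,"x":0,"y":0,"z":0,"ax":0,"ay":0,"az":0},{"gripper":1,"x":0,"y":0,"z":0,"ax":0,"ay":0,"az":0},{"gripper":1,"x":0,"y":0,"z":0,"ax":0,"ay":0,"az":0},{"gripper":1,"x":0,"y":0,"z":0,"ax":0,"ay":0,"az":0}]}}

```text
clock: 4.77
position: [549.6, -166.6, 25.0]
ee_rot: [-0.238, 0.971, -0.0, 0.001]
contact_force: [0.1, 0.7, 5.1]
gripper_width: 25.4
grasp_force: 59.8
```

Run:
```python
from h import *
st();
```

```text
t 4.77 pos [ 549.6 -166.6   25. ] yawY 117.53 z [ 1.1e-03 -3.0e-04 -1.0e+00] F [0.1 0.7 5.1] w 25.4 g 59.8
```

Emit:
{"op": "send_rows", "data": {"targets": [{"gripper":1,"x":0,"y":0,"z":-1,"ax":0,"ay":0,"az":0},{"gripper":1,"x":0,"y":0,"z":-2.5,"ax":0,"ay":0,"az":0},{"gripper":1,"x":0,"y":0,"z":-3,"ax":0,"ay":0,"az":0},{"gripper":1,"x":0,"y":0,"z":-2.5,"ax":0,"ay":0,"az":0},{"gripper":1,"x":0,"y":0,"z":-1,"ax":0,"ay":0,"az":0}]}}

```text
clock: 5.18
position: [550.4, -166.7, 127.6]
ee_rot: [-0.238, 0.971, -0.001, 0.002]
contact_force: [1.2, -0.8, -2.5]
gripper_width: 25.4
grasp_force: 59.6
```

Emit:
{"op": "send_rows", "data": {"targets": [{"gripper":1,"x":0,"y":0,"z":0,"ax":0,"ay":0,"az":7},{"gripper":1,"x":0,"y":0,"z":0,"ax":0,"ay":0,"az":7},{"gripper":1,"x":0,"y":0,"z":0,"ax":0,"ay":0,"az":7},{"gripper":1,"x":0,"y":0,"z":0,"ax":0,"ay":0,"az":7},{"gripper":1,"x":0,"y":0,"z":0,"ax":0,"ay":0,"az":0}]}}

```text
clock: 5.6
position: [547.8, -166.3, 122.8]
ee_rot: [0.006, 1.0, 0.0, -0.002]
contact_force: [0.1, 0.2, -2.5]
gripper_width: 25.2
grasp_force: 59.5
```

Emit:
{"op": "send_rows", "data": {"targets": [{"gripper":1,"x":0,"y":0,"z":0,"ax":0,"ay":0,"az":0},{"gripper":1,"x":0,"y":0,"z":0,"ax":0,"ay":0,"az":0},{"gripper":1,"x":0,"y":0,"z":0,"ax":0,"ay":0,"az":0}]}}

```text
clock: 5.85
position: [548.8, -166.5, 123.8]
ee_rot: [0.004, 1.0, 0.0, -0.0]
contact_force: [-0.1, -0.9, -3.1]
gripper_width: 25.2
grasp_force: 59.5
```

Run:
```python
from h import *
st();s=arm.read_state();x,y,z=s['position']
for n in ['wrist','top','scene']: hub(z0=z-25,c=(x,y),n=n)
p,d,m=shot('wrist','w3.png');np.savez('w3.npz',W=world(d,m))
print(to_tool([523.8,120.1,z]))
```

```text
t 5.85 pos [ 548.8 -166.5  123.8] yawY 89.6 z [-9.e-04  2.e-04 -1.e+00] F [-0.1 -0.9 -3.1] w 25.2 g 59.5
boss 4370 [ 547.09880133 -166.80677089  161.92065409] ((548.96630859375, -166.61705017089844), (43.20077133178711, 28.31827735900879), 89.9974365234375)
fl 5579 ((549.8639526367188, -166.90802001953125), 38.05031204223633)
boss 0  
fl 236 ((536.4784545898438, -160.69058227539062), 34.29780960083008)
boss 133 [ 552.86879202 -165.31963765  163.04483608] ((552.5761108398438, -169.16845703125), (30.944618225097656, 40.799171447753906), 18.626094818115234)
fl 382 ((550.5078735351562, -164.89346313476562), 39.05595779418945)
[ 2.758 28.643  0.043]
```

View pics/w3.png

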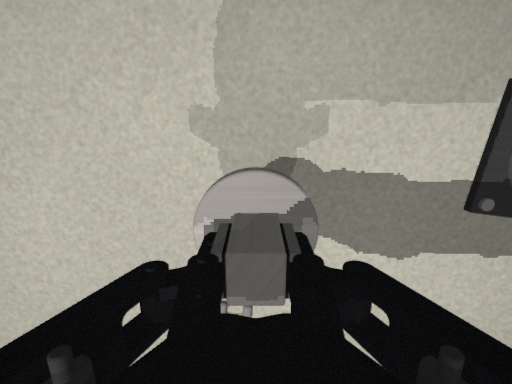

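The hub is held square (boss at ~(255,260), flange circle centred ~(255,225)); the nest's edge shows at right (490,200).

Emit:
{"op": "send_rows", "data": {"targets": [{"gripper":1,"x":0.4,"y":1,"z":0,"ax":0,"ay":0,"az":0},{"gripper":1,"x":0.6,"y":2.5,"z":0,"ax":0,"ay":0,"az":0},{"gripper":1,"x":0.7,"y":3,"z":0,"ax":0,"ay":0,"az":0},{"gripper":1,"x":0.7,"y":3.5,"z":0,"ax":0,"ay":0,"az":0},{"gripper":1,"x":0.3,"y":3,"z":0,"ax":0,"ay":0,"az":0}]}}

```text
clock: 6.47
position: [521.8, -34.7, 124.3]
ee_rot: [0.004, 1.0, 0.0, -0.0]
contact_force: [-0.3, -0.3, -2.7]
gripper_width: 25.1
grasp_force: 59.7
```

Emit:
{"op": "send_rows", "data": {"targets": [{"gripper":1,"x":0,"y":2.5,"z":0,"ax":0,"ay":0,"az":0},{"gripper":1,"x":0,"y":2,"z":0,"ax":0,"ay":0,"az":0},{"gripper":1,"x":0,"y":1,"z":0,"ax":0,"ay":0,"az":0},{"gripper":1,"x":0,"y":0,"z":0,"ax":0,"ay":0,"az":0},{"gripper":1,"x":0,"y":0,"z":0,"ax":0,"ay":0,"az":0}]}}

```text
clock: 6.88
position: [523.4, 19.0, 124.4]
ee_rot: [0.004, 1.0, -0.0, -0.0]
contact_force: [-0.4, 0.6, -2.6]
gripper_width: 25.3
grasp_force: 59.8
```

Emit:
{"op": "send_rows", "data": {"targets": [{"gripper":1,"x":0,"y":0,"z":0,"ax":0,"ay":0,"az":0},{"gripper":1,"x":0,"y":0,"z":0,"ax":0,"ay":0,"az":0}]}}

```text
clock: 7.05
position: [523.5, 17.8, 124.2]
ee_rot: [0.005, 1.0, -0.0, -0.0]
contact_force: [0.9, -0.3, -2.8]
gripper_width: 25.4
grasp_force: 59.8
```

Run:
```python
from h import *
st();s=arm.read_state();x,y,z=s['position']
p,d,W=hub(z0=z-25,c=(x,y),f='w4.png')
X,Y,Z=W[...,0],W[...,1],W[...,2]
fl=W[(np.hypot(X-x,Y-y)<45)&(Z>z-16)&(Z<z-6)]
def circ(q,rad):
    from scipy.optimize import least_squares
    h=cv2.convexHull(q[:,:2].astype(np.float32))[:,0]
    r=least_squares(lambda p:np.hypot(h[:,0]-p[0],h[:,1]-p[1])-rad,h.mean(0),loss='soft_l1');return r.x
c0=(523.8,120.1)
r=np.hypot(X-c0[0],Y-c0[1])
rim=W[(r<52)&(Z>30)&(Z<38)];f=fitc(rim);print('rim',len(rim),f,rim[:,2].mean())
r=np.hypot(X-f[0],Y-f[1]);k=W[(r<38)&(r>25)&(Z>22.5)&(Z<30)&(X>f[0])];print('key',len(k),np.median(k,axis=0),np.degrees(np.arctan2(np.median(k[:,1])-f[1],np.median(k[:,0])-f[0])))
fz=W[(r<25)];print('floor',np.nanmedian(fz[:,2]))
pin=W[(np.hypot(X-491,Y-208)<25)&(Z>70)];print('pin',len(pin),pin.mean(0) if len(pin) else '')
bar=W[(Z>41)&(Z<49)&(r<140)&(Y>150)];print('bar',len(bar),cv2.minAreaRect(bar[:,:2].astype(np.float32)))
print('hub',circ(fl,38)-[x,y])
```

```text
t 7.05 pos [523.5  17.8 124.2] yawY 89.43 z [-3.e-04 -1.e-04 -1.e+00] F [ 0.9 -0.3 -2.8] w 25.4 g 59.8
boss 4363 [521.76586334  17.48440851 162.32021936] ((523.4508056640625, 17.784770965576172), (42.921417236328125, 28.371646881103516), 89.95467376708984)
fl 5591 ((524.478271484375, 17.317224502563477), 38.097225189208984)
rim 2781 [523.14093122 116.98184572  43.53330876] 32.93330229861629
key 83 [556.19327954 116.76966524  24.99467865] -0.3678068161588089
floor 15.101621300368237
pin 0 
bar 2073 ((533.7982788085938, 191.14544677734375), (17.762134552001953, 106.3217544555664), 68.8643798828125)
hub [ 1.09450481 -0.41155365]
```

View pics/w4.png

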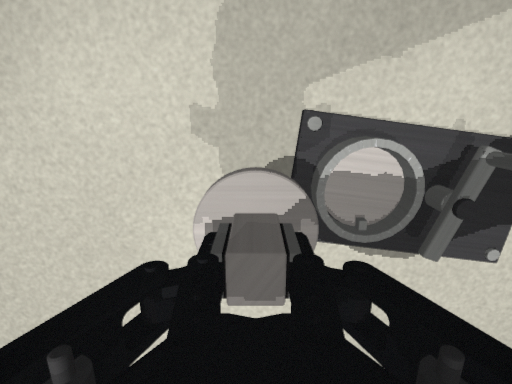

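The cup is at ~(370,190) with the key at ~(360,222), keeper bar at (460,205). The key sits at about -0.5° world, the same as the notch now.

Emit:
{"op": "send_rows", "data": {"targets": [{"gripper":1,"x":0.1,"y":1.5,"z":0,"ax":0,"ay":0,"az":0},{"gripper":1,"x":0,"y":2.8,"z":0,"ax":0,"ay":0,"az":0},{"gripper":1,"x":0,"y":3,"z":0,"ax":0,"ay":0,"az":0},{"gripper":1,"x":0,"y":2,"z":0,"ax":0,"ay":0,"az":0},{"gripper":1,"x":0,"y":0.8,"z":0,"ax":0,"ay":0,"az":0}]}}

```text
clock: 7.52
position: [524.1, 121.3, 124.4]
ee_rot: [0.004, 1.0, 0.0, 0.0]
contact_force: [0.2, -0.8, -2.6]
gripper_width: 25.3
grasp_force: 59.9
```

Emit:
{"op": "send_rows", "data": {"targets": [{"gripper":1,"x":0,"y":0,"z":1,"ax":0,"ay":0,"az":0},{"gripper":1,"x":0,"y":0,"z":2,"ax":0,"ay":0,"az":0},{"gripper":1,"x":0,"y":0,"z":1.5,"ax":0,"ay":0,"az":0},{"gripper":1,"x":0,"y":0,"z":0.8,"ax":0,"ay":0,"az":0},{"gripper":1,"x":0,"y":0,"z":0.3,"ax":0,"ay":0,"az":0}]}}

```text
clock: 7.93
position: [522.4, 117.8, 66.3]
ee_rot: [0.005, 1.0, -0.001, -0.002]
contact_force: [-0.0, 0.0, -2.7]
gripper_width: 25.2
grasp_force: 59.8
```

Emit:
{"op": "send_rows", "data": {"targets": [{"gripper":1,"x":0,"y":0,"z":0,"ax":0,"ay":0,"az":0},{"gripper":1,"x":0,"y":0,"z":0,"ax":0,"ay":0,"az":0},{"gripper":1,"x":0,"y":0,"z":0,"ax":0,"ay":0,"az":0}]}}

```text
clock: 8.18
position: [524.4, 119.6, 69.2]
ee_rot: [0.004, 1.0, 0.0, 0.001]
contact_force: [-0.0, 0.6, -3.0]
gripper_width: 25.2
grasp_force: 59.8
```

```bash
cat > fit.py <<'E'
from h import *
from scipy.optimize import least_squares
def circ(q,rad):
    h=cv2.convexHull(q[:,:2].astype(np.float32))[:,0]
    return least_squares(lambda p:np.hypot(h[:,0]-p[0],h[:,1]-p[1])-rad,h.mean(0),loss='soft_l1').x
st();s=arm.read_state();x,y,z=s['position']
for n in ['wrist','top','scene']:
    p,d,m=shot(n,f'{n}_{int(z)}.png');W=world(d,m);X,Y,Z=W[...,0],W[...,1],W[...,2]
    r=np.hypot(X-523.5,Y-118.5)
    fl=W[(np.hypot(X-x,Y-y)<45)&(Z>z-15)&(Z<z-6)];rim=W[(r<52)&(r>39)&(Z>29.5)&(Z<37)]
    print(n,len(fl),len(rim),'hub',circ(fl,38),'cup outer',circ(rim,47),'fit',fitc(rim))
E
python3 fit.py
```

```text
t 8.18 pos [524.4 119.6  69.2] yawY 89.49 z [ 1.8e-03  8.0e-04 -1.0e+00] F [-0.   0.6 -3. ] w 25.2 g 59.8
wrist 5551 2425 hub [525.49131728 119.24246325] cup outer [523.2968332  117.61788199] fit [524.47406123 117.78399556  44.57128285]
top 112 107 hub [525.32715083 121.36139357] cup outer [523.35737357 119.5538587 ] fit [523.77151196 119.38406065  44.19144111]
scene 283 151 hub [525.62363581 119.96886502] cup outer [524.22525588 117.60337099] fit [522.94160741 118.86095408  44.53384274]
```

Emit:
{"op": "send_rows", "data": {"targets": [{"gripper":1,"x":0.19,"y":-0.17,"z":0,"ax":0,"ay":0,"az":0},{"gripper":1,"x":0,"y":0,"z":0.3,"ax":0,"ay":0,"az":0},{"gripper":1,"x":0,"y":0,"z":0.4,"ax":0,"ay":0,"az":0},{"gripper":1,"x":0,"y":0,"z":0.3,"ax":0,"ay":0,"az":0},{"gripper":1,"x":0,"y":0,"z":0,"ax":0,"ay":0,"az":0}]}}

```text
clock: 8.75
position: [521.0, 117.7, 57.3]
ee_rot: [0.004, 1.0, -0.0, -0.001]
contact_force: [0.2, 0.2, -3.7]
gripper_width: 25.3
grasp_force: 59.8
```

Emit:
{"op": "send_rows", "data": {"targets": [{"gripper":1,"x":0,"y":0,"z":0,"ax":0,"ay":0,"az":0},{"gripper":1,"x":0,"y":0,"z":0,"ax":0,"ay":0,"az":0}]}}

```text
clock: 8.92
position: [521.7, 118.0, 58.2]
ee_rot: [0.004, 1.0, -0.0, -0.0]
contact_force: [0.0, -0.1, -3.4]
gripper_width: 25.4
grasp_force: 59.8
```

```bash
python3 fit.py; ls pics
```

```text
t 8.92 pos [521.7 118.   58.2] yawY 89.51 z [-1.e-04 -1.e-04 -1.e+00] F [ 0.  -0.1 -3.4] w 25.4 g 59.8
wrist 5563 2977 hub [522.87373849 117.60501401] cup outer [523.30830106 117.60492003] fit [523.97599299 117.61174157  44.2018106 ]
top 104 99 hub [523.20928247 119.67419459] cup outer [523.39731807 119.32660257] fit [522.81333043 119.08412519  43.59071331]
scene 271 152 hub [523.0154856  118.05391921] cup outer [524.08714398 118.20907932] fit [523.12819182 118.41525567  44.55433097]
c1.png
scene1.png
scene_58.png
scene_69.png
top1.png
top_58.png
top_69.png
w1.png
w2.png
w3.png
w4.png
wrist_58.png
wrist_69.png
```

View pics/wrist_69.png

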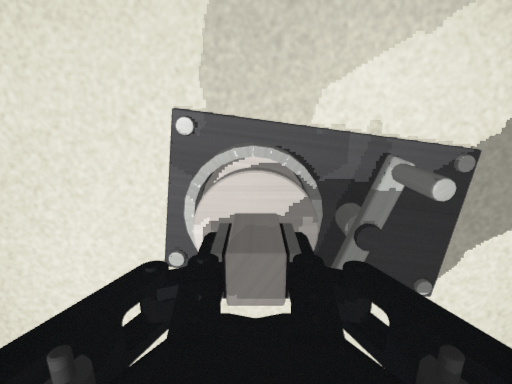

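The hub (flange ~(257,215)) sits over the cup (rim ~(252,200)); after correction they agree to within 0.5 mm. Descend gently.

Emit:
{"op": "send_rows", "data": {"targets": [{"gripper":1,"x":-0.04,"y":0,"z":0.15,"ax":0,"ay":0,"az":0},{"gripper":1,"x":0,"y":0,"z":0.15,"ax":0,"ay":0,"az":0},{"gripper":1,"x":0,"y":0,"z":0,"ax":0,"ay":0,"az":0}]}}

```text
clock: 9.32
position: [521.8, 117.9, 55.0]
ee_rot: [0.004, 1.0, -0.0, -0.0]
contact_force: [1.0, 0.4, -2.2]
gripper_width: 25.3
grasp_force: 59.8
```

Emit:
{"op": "send_rows", "data": {"targets": [{"gripper":1,"x":0,"y":0,"z":0.1,"ax":0,"ay":0,"az":0},{"gripper":1,"x":0,"y":0,"z":0.1,"ax":0,"ay":0,"az":0},{"gripper":1,"x":0,"y":0,"z":0,"ax":0,"ay":0,"az":0}]}}

```text
clock: 9.57
position: [521.9, 117.9, 53.1]
ee_rot: [0.004, 1.0, -0.0, -0.0]
contact_force: [-0.2, -0.6, -2.4]
gripper_width: 25.0
grasp_force: 59.8
```

Emit:
{"op": "send_rows", "data": {"targets": [{"gripper":1,"x":0,"y":0,"z":0.1,"ax":0,"ay":0,"az":0},{"gripper":1,"x":0,"y":0,"z":0,"ax":0,"ay":0,"az":0},{"gripper":1,"x":0,"y":0,"z":0,"ax":0,"ay":0,"az":0}]}}

```text
clock: 9.82
position: [522.0, 118.0, 52.2]
ee_rot: [0.004, 1.0, -0.0, -0.0]
contact_force: [0.2, -0.3, -2.5]
gripper_width: 25.2
grasp_force: 59.8
```

Emit:
{"op": "send_rows", "data": {"targets": [{"gripper":1,"x":0,"y":0,"z":0.1,"ax":0,"ay":0,"az":0},{"gripper":1,"x":0,"y":0,"z":0,"ax":0,"ay":0,"az":0},{"gripper":1,"x":0,"y":0,"z":0,"ax":0,"ay":0,"az":0}]}}

```text
clock: 10.07
position: [522.0, 118.0, 51.3]
ee_rot: [0.004, 1.0, -0.0, -0.0]
contact_force: [-0.1, -0.1, -1.5]
gripper_width: 25.6
grasp_force: 59.8
```

Emit:
{"op": "send_rows", "data": {"targets": [{"gripper":1,"x":0,"y":0,"z":0.05,"ax":0,"ay":0,"az":0},{"gripper":1,"x":0,"y":0,"z":0,"ax":0,"ay":0,"az":0},{"gripper":1,"x":0,"y":0,"z":0,"ax":0,"ay":0,"az":0}]}}

```text
clock: 10.32
position: [522.1, 118.0, 50.8]
ee_rot: [0.004, 1.0, -0.0, -0.0]
contact_force: [0.4, 0.9, -3.3]
gripper_width: 25.4
grasp_force: 59.8
```

Emit:
{"op": "send_rows", "data": {"targets": [{"gripper":1,"x":0,"y":0,"z":0.05,"ax":0,"ay":0,"az":0},{"gripper":1,"x":0,"y":0,"z":0,"ax":0,"ay":0,"az":0},{"gripper":1,"x":0,"y":0,"z":0,"ax":0,"ay":0,"az":0}]}}

```text
clock: 10.57
position: [522.0, 118.0, 50.3]
ee_rot: [0.004, 1.0, -0.0, -0.0]
contact_force: [-1.0, -0.4, -2.7]
gripper_width: 25.1
grasp_force: 59.8
```

Past the key-top height with no contact: likely aligned. Continue.

Emit:
{"op": "send_rows", "data": {"targets": [{"gripper":1,"x":0,"y":0,"z":0.1,"ax":0,"ay":0,"az":0},{"gripper":1,"x":0,"y":0,"z":0,"ax":0,"ay":0,"az":0},{"gripper":1,"x":0,"y":0,"z":0,"ax":0,"ay":0,"az":0}]}}

```text
clock: 10.82
position: [522.0, 117.9, 49.2]
ee_rot: [0.004, 1.0, -0.0, -0.0]
contact_force: [0.0, 0.5, -3.2]
gripper_width: 25.4
grasp_force: 59.8
```

Emit:
{"op": "send_rows", "data": {"targets": [{"gripper":1,"x":0,"y":0,"z":0.1,"ax":0,"ay":0,"az":0},{"gripper":1,"x":0,"y":0,"z":0,"ax":0,"ay":0,"az":0},{"gripper":1,"x":0,"y":0,"z":0,"ax":0,"ay":0,"az":0}]}}

```text
clock: 11.07
position: [522.0, 117.9, 48.2]
ee_rot: [0.004, 1.0, -0.0, -0.0]
contact_force: [0.1, 0.1, -3.1]
gripper_width: 25.3
grasp_force: 59.8
```

Emit:
{"op": "send_rows", "data": {"targets": [{"gripper":1,"x":0,"y":0,"z":0.1,"ax":0,"ay":0,"az":0},{"gripper":1,"x":0,"y":0,"z":0,"ax":0,"ay":0,"az":0},{"gripper":1,"x":0,"y":0,"z":0,"ax":0,"ay":0,"az":0}]}}

```text
clock: 11.32
position: [522.0, 117.9, 47.2]
ee_rot: [0.004, 1.0, -0.0, -0.0]
contact_force: [0.6, -0.7, -2.2]
gripper_width: 25.5
grasp_force: 59.8
```

Emit:
{"op": "send_rows", "data": {"targets": [{"gripper":1,"x":0,"y":0,"z":0.15,"ax":0,"ay":0,"az":0},{"gripper":1,"x":0,"y":0,"z":0,"ax":0,"ay":0,"az":0},{"gripper":1,"x":0,"y":0,"z":0.15,"ax":0,"ay":0,"az":0},{"gripper":1,"x":0,"y":0,"z":0,"ax":0,"ay":0,"az":0}]}}

```text
clock: 11.65
position: [521.9, 117.9, 44.0]
ee_rot: [0.004, 1.0, -0.0, -0.0]
contact_force: [-0.7, -0.7, -2.7]
gripper_width: 25.3
grasp_force: 59.8
```

Emit:
{"op": "send_rows", "data": {"targets": [{"gripper":1,"x":0,"y":0,"z":0.1,"ax":0,"ay":0,"az":0},{"gripper":1,"x":0,"y":0,"z":0,"ax":0,"ay":0,"az":0},{"gripper":1,"x":0,"y":0,"z":0,"ax":0,"ay":0,"az":0}]}}

```text
clock: 11.9
position: [522.0, 118.0, 43.2]
ee_rot: [0.004, 1.0, -0.0, -0.0]
contact_force: [-0.7, -0.3, -3.3]
gripper_width: 25.7
grasp_force: 59.8
```

Emit:
{"op": "send_rows", "data": {"targets": [{"gripper":1,"x":0,"y":0,"z":0.1,"ax":0,"ay":0,"az":0},{"gripper":1,"x":0,"y":0,"z":0,"ax":0,"ay":0,"az":0},{"gripper":1,"x":0,"y":0,"z":0,"ax":0,"ay":0,"az":0}]}}

```text
clock: 12.15
position: [522.0, 118.0, 42.2]
ee_rot: [0.004, 1.0, -0.0, -0.0]
contact_force: [-0.1, -0.5, -3.2]
gripper_width: 25.4
grasp_force: 59.8
```

Emit:
{"op": "send_rows", "data": {"targets": [{"gripper":1,"x":0,"y":0,"z":0.1,"ax":0,"ay":0,"az":0},{"gripper":1,"x":0,"y":0,"z":0,"ax":0,"ay":0,"az":0},{"gripper":1,"x":0,"y":0,"z":0,"ax":0,"ay":0,"az":0}]}}

```text
clock: 12.4
position: [522.0, 117.9, 41.3]
ee_rot: [0.004, 1.0, -0.0, -0.0]
contact_force: [0.2, -0.1, -2.9]
gripper_width: 25.1
grasp_force: 59.8
```

Emit:
{"op": "send_rows", "data": {"targets": [{"gripper":1,"x":0,"y":0,"z":0.05,"ax":0,"ay":0,"az":0},{"gripper":1,"x":0,"y":0,"z":0,"ax":0,"ay":0,"az":0},{"gripper":1,"x":0,"y":0,"z":0,"ax":0,"ay":0,"az":0}]}}

```text
clock: 12.65
position: [522.2, 118.0, 40.9]
ee_rot: [0.004, 1.0, 0.0, 0.0]
contact_force: [-0.2, -0.1, -2.2]
gripper_width: 25.5
grasp_force: 59.8
```

Emit:
{"op": "send_rows", "data": {"targets": [{"gripper":1,"x":0,"y":0,"z":0.05,"ax":0,"ay":0,"az":0},{"gripper":1,"x":0,"y":0,"z":0,"ax":0,"ay":0,"az":0},{"gripper":1,"x":0,"y":0,"z":0,"ax":0,"ay":0,"az":0}]}}

```text
clock: 12.9
position: [522.2, 118.0, 40.6]
ee_rot: [0.004, 1.0, 0.0, 0.0]
contact_force: [-0.5, -0.0, 0.6]
gripper_width: 25.1
grasp_force: 60.2
```

Emit:
{"op": "send_rows", "data": {"targets": [{"gripper":0.0,"x":0,"y":0,"z":0,"ax":0,"ay":0,"az":0},{"gripper":0.0,"x":0,"y":0,"z":0,"ax":0,"ay":0,"az":0},{"gripper":0.0,"x":0,"y":0,"z":0,"ax":0,"ay":0,"az":0},{"gripper":0.0,"x":0,"y":0,"z":0,"ax":0,"ay":0,"az":0},{"gripper":0.0,"x":0,"y":0,"z":0,"ax":0,"ay":0,"az":0}]}}

```text
clock: 13.32
position: [522.2, 118.0, 40.4]
ee_rot: [0.004, 1.0, 0.0, 0.0]
contact_force: [0.1, 0.8, 0.1]
gripper_width: 42.8
grasp_force: 0.0
```

Emit:
{"op": "send_rows", "data": {"targets": [{"gripper":0.0,"x":0,"y":0,"z":-0.8,"ax":0,"ay":0,"az":0},{"gripper":0.0,"x":0,"y":0,"z":-1.5,"ax":0,"ay":0,"az":0},{"gripper":0.0,"x":0,"y":0,"z":-2.5,"ax":0,"ay":0,"az":0},{"gripper":0.0,"x":0,"y":0,"z":-3,"ax":0,"ay":0,"az":0},{"gripper":0.0,"x":0,"y":0,"z":-3,"ax":0,"ay":0,"az":0}]}}

```text
clock: 13.73
position: [521.7, 117.7, 149.8]
ee_rot: [0.004, 1.0, -0.0, -0.0]
contact_force: [1.5, 0.1, -0.1]
gripper_width: 42.9
grasp_force: 0.0
```

Emit:
{"op": "send_rows", "data": {"targets": [{"gripper":1,"x":1,"y":0,"z":0,"ax":0,"ay":0,"az":0},{"gripper":1,"x":1.5,"y":0,"z":0,"ax":0,"ay":0,"az":0},{"gripper":1,"x":2,"y":0,"z":0,"ax":0,"ay":0,"az":0},{"gripper":1,"x":1,"y":0,"z":0,"ax":0,"ay":0,"az":0},{"gripper":1,"x":0,"y":0,"z":0,"ax":0,"ay":0,"az":0}]}}

```text
clock: 14.15
position: [465.3, 118.1, 148.8]
ee_rot: [0.004, 1.0, 0.0, -0.0]
contact_force: [-0.1, 0.4, -0.3]
gripper_width: 0.1
grasp_force: 0.0
```

Emit:
{"op": "send_rows", "data": {"targets": [{"gripper":1,"x":0,"y":0,"z":0,"ax":0,"ay":0,"az":0},{"gripper":1,"x":0,"y":0,"z":0,"ax":0,"ay":0,"az":0},{"gripper":1,"x":0,"y":0,"z":0,"ax":0,"ay":0,"az":0}]}}

```text
clock: 14.4
position: [468.0, 118.7, 148.3]
ee_rot: [0.004, 1.0, 0.0, 0.0]
contact_force: [-0.5, 0.0, 0.1]
gripper_width: -0.0
grasp_force: 0.0
```

```bash
cat > look.py <<'E'
from h import *
import sys
st()
for n in ['wrist','top','scene']:
    p,d,m=shot(n,f'{n}_{sys.argv[1]}.png');W=world(d,m);X,Y,Z=W[...,0],W[...,1],W[...,2]
    cx,cy=523.5,118.5;r=np.hypot(X-cx,Y-cy)
    for nm,q in [('boss',W[(r<22)&(Z>70)&(Z<100)]),('flange',W[(r<38)&(r>24)&(Z>20)&(Z<45)]),
      ('pin',W[(np.hypot(X-491,Y-208)<70)&(Z>80)&(Z<92)&(r>60)]),('bar',W[(Z>41)&(Z<49)&(r<150)&(np.hypot(X-536,Y-192)<58)])]:
        if len(q)>5: print(n,nm,len(q),np.median(q,axis=0).round(1),[np.round(v,1) for v in cv2.minAreaRect(q[:,:2].astype(np.float32))])
E
python3 look.py a
```

```text
t 14.4 pos [468.  118.7 148.3] yawY 89.5 z [ 5.e-04  1.e-04 -1.e+00] F [-0.5  0.   0.1] w -0.0 g 0.0
wrist flange 1414 [503.  118.7  28.8] [array([513.8, 118.4]), array([74.4, 55.9]), np.float64(89.7)]
wrist pin 200 [490.8 206.6  85.6] [array([491.2, 207.6]), array([10.6, 11.3]), np.float64(5.2)]
wrist bar 715 [510.6 199.7  44. ] [array([514.3, 198.7]), array([17.4, 64.4]), np.float64(70.2)]
top bar 43 [572.4 180.2  44.6] [array([571.7, 183.3]), array([13.6, 32.5]), np.float64(35.6)]
scene boss 104 [524.9 117.4  78.7] [array([524.1, 118.4]), array([29. , 26.5]), np.float64(1.1)]
scene flange 232 [532.8 110.   29.9] [array([526.2, 117.1]), array([74.2, 67.4]), np.float64(64.0)]
scene pin 18 [492.3 207.5  86.1] [array([492.2, 207.3]), array([ 8.2, 13.1]), np.float64(56.5)]
scene bar 140 [546.4 187.3  44.9] [array([534. , 192.5]), array([ 16.6, 105. ]), np.float64(68.5)]
```

View pics/wrist_a.png

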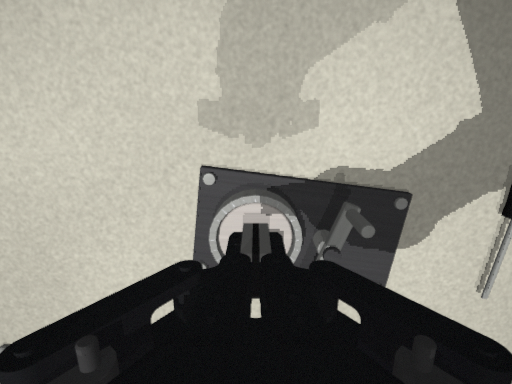

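The hub is seated (flange top at 29–30 mm, boss top 79 mm); pin at (365,230) in the picture → world (491,207).

Run:
```python
from h import *
s=arm.read_state();print(s['joints'].round(3));print(to_tool([491.3,207.4,115]))
```

```text
[ 0.586  0.227 -0.453  0.    -0.891 -2.166]
[-2.295  8.913  3.305]
```

Emit:
{"op": "send_rows", "data": {"targets": [{"gripper":0.3,"x":-0.4,"y":2,"z":0,"ax":0,"ay":0,"az":0},{"gripper":0.3,"x":-0.6,"y":2.5,"z":0,"ax":0,"ay":0,"az":0},{"gripper":0.3,"x":-0.6,"y":2.4,"z":0,"ax":0,"ay":0,"az":0},{"gripper":0.3,"x":-0.6,"y":2,"z":0,"ax":0,"ay":0,"az":0},{"gripper":0.3,"x":0,"y":0,"z":0,"ax":0,"ay":0,"az":7}]}}

```text
clock: 14.97
position: [491.8, 210.5, 148.1]
ee_rot: [0.065, 0.998, 0.0, 0.001]
contact_force: [0.7, 0.0, 0.2]
gripper_width: 30.0
grasp_force: 0.0
```

Run:
```python
from h import *
s=arm.read_state();print(s['joints'].round(3));st()
```

```text
[ 7.08e-01  3.10e-01 -3.33e-01  1.00e-03 -9.26e-01 -2.41e+00]
t 14.97 pos [491.8 210.5 148.1] yawY 82.55 z [ 2.e-03  8.e-04 -1.e+00] F [0.7 0.  0.2] w 30.0 g 0.0
```

Joint 6 would run out that way; the equivalent half-turn grasp works: turn az −126°.

Emit:
{"op": "send_rows", "data": {"targets": [{"gripper":0.3,"x":0,"y":0,"z":0,"ax":0,"ay":0,"az":-7},{"gripper":0.3,"x":0,"y":0,"z":0,"ax":0,"ay":0,"az":-7},{"gripper":0.3,"x":0,"y":0,"z":0,"ax":0,"ay":0,"az":-7},{"gripper":0.3,"x":0,"y":0,"z":0,"ax":0,"ay":0,"az":-7},{"gripper":0.3,"x":0,"y":0,"z":0,"ax":0,"ay":0,"az":-7}]}}

```text
clock: 15.38
position: [490.1, 207.3, 148.0]
ee_rot: [-0.241, 0.971, -0.0, -0.0]
contact_force: [0.3, 0.3, 0.3]
gripper_width: 29.8
grasp_force: 0.0
```

Emit:
{"op": "send_rows", "data": {"targets": [{"gripper":0.3,"x":0,"y":0,"z":0,"ax":0,"ay":0,"az":-7},{"gripper":0.3,"x":0,"y":0,"z":0,"ax":0,"ay":0,"az":-7},{"gripper":0.3,"x":0,"y":0,"z":0,"ax":0,"ay":0,"az":-7},{"gripper":0.3,"x":0,"y":0,"z":0,"ax":0,"ay":0,"az":-7},{"gripper":0.3,"x":0,"y":0,"z":0,"ax":0,"ay":0,"az":-7}]}}

```text
clock: 15.8
position: [490.1, 207.2, 148.0]
ee_rot: [-0.521, 0.853, -0.0, -0.0]
contact_force: [-0.7, -0.4, -0.5]
gripper_width: 30.0
grasp_force: 0.0
```

Emit:
{"op": "send_rows", "data": {"targets": [{"gripper":0.3,"x":0,"y":0,"z":0,"ax":0,"ay":0,"az":-7},{"gripper":0.3,"x":0,"y":0,"z":0,"ax":0,"ay":0,"az":-7},{"gripper":0.3,"x":0,"y":0,"z":0,"ax":0,"ay":0,"az":-7},{"gripper":0.3,"x":0,"y":0,"z":0,"ax":0,"ay":0,"az":-7},{"gripper":0.3,"x":0,"y":0,"z":0,"ax":0,"ay":0,"az":-7}]}}

```text
clock: 16.22
position: [490.1, 207.2, 148.0]
ee_rot: [0.754, -0.657, -0.0, 0.0]
contact_force: [0.2, 0.5, -0.3]
gripper_width: 30.0
grasp_force: 0.0
```

Emit:
{"op": "send_rows", "data": {"targets": [{"gripper":0.3,"x":0,"y":0,"z":0,"ax":0,"ay":0,"az":-7},{"gripper":0.3,"x":0,"y":0,"z":0,"ax":0,"ay":0,"az":-7},{"gripper":0.3,"x":0,"y":0,"z":0,"ax":0,"ay":0,"az":-7},{"gripper":0.3,"x":0,"y":0,"z":0,"ax":0,"ay":0,"az":0},{"gripper":0.3,"x":0,"y":0,"z":0,"ax":0,"ay":0,"az":0}]}}

```text
clock: 16.63
position: [490.0, 207.2, 148.1]
ee_rot: [0.859, -0.513, -0.0, 0.0]
contact_force: [0.2, 0.8, 0.7]
gripper_width: 29.6
grasp_force: 0.0
```

```bash
python3 look.py b
python3 - <<'E'
from h import *
s=arm.read_state();print(s['joints'].round(3));print(to_tool([491.3,207.4,52]),R.from_quat(s['ee_rot']).as_matrix().round(3))
E
```

```text
t 16.63 pos [490.  207.2 148.1] yawY -151.68 z [-3.e-04 -3.e-04 -1.e+00] F [0.2 0.8 0.7] w 29.6 g 0.0
wrist boss 1442 [523.2 117.6  78.7] [array([523. , 117.5]), array([26. , 25.9]), np.float64(89.8)]
wrist flange 3415 [523.3 115.   28.7] [array([523. , 117.9]), array([74.3, 74.7]), np.float64(27.9)]
wrist pin 188 [492.1 206.9  85.7] [array([491.9, 207.4]), array([11.2, 11. ]), np.float64(17.9)]
wrist bar 1705 [546.2 187.2  44. ] [array([533.6, 191.2]), array([ 17. , 105.8]), np.float64(69.1)]
top boss 115 [523.2 119.6  79.6] [array([522.9, 119.6]), array([26.9, 24.8]), np.float64(0.7)]
top flange 389 [520.7 119.3  29.4] [array([523.1, 118.5]), array([75.1, 71.9]), np.float64(0.9)]
top bar 123 [557.3 183.1  44.7] [array([551.4, 186.5]), array([16.4, 66.7]), np.float64(69.5)]
scene boss 97 [524.9 117.1  79.4] [array([523.1, 118.5]), array([26.8, 26.5]), np.float64(0.2)]
scene flange 227 [531.3 108.   29.6] [array([526.7, 116.9]), array([73.4, 68.1]), np.float64(62.3)]
scene pin 17 [492.5 207.5  86.5] [array([491.7, 207.6]), array([ 8.3, 11.2]), np.float64(56.5)]
scene bar 146 [545.8 188.1  45.3] [array([536.6, 191.3]), array([ 16.3, 101.6]), np.float64(69.2)]
[ 0.705  0.306 -0.338  0.    -0.927 -0.21 ]
[ 0.051 -0.131  9.618] [[ 0.476 -0.88  -0.   ]
 [-0.88  -0.476 -0.   ]
 [ 0.     0.    -1.   ]]
```

Emit:
{"op": "send_rows", "data": {"targets": [{"gripper":0.3,"x":0.06,"y":-0.18,"z":1,"ax":0,"ay":0,"az":0},{"gripper":0.3,"x":0,"y":0,"z":2,"ax":0,"ay":0,"az":0},{"gripper":0.3,"x":0,"y":0,"z":1.5,"ax":0,"ay":0,"az":0},{"gripper":0.3,"x":0,"y":0,"z":0.5,"ax":0,"ay":0,"az":0},{"gripper":0.3,"x":0,"y":0,"z":0,"ax":0,"ay":0,"az":0}]}}

```text
clock: 17.2
position: [490.8, 206.8, 96.4]
ee_rot: [0.859, -0.512, -0.001, 0.002]
contact_force: [0.5, -0.5, 0.1]
gripper_width: 29.8
grasp_force: 0.0
```

Emit:
{"op": "send_rows", "data": {"targets": [{"gripper":0.3,"x":0,"y":0,"z":1,"ax":0,"ay":0,"az":0},{"gripper":0.3,"x":0,"y":0,"z":1.2,"ax":0,"ay":0,"az":0},{"gripper":0.3,"x":0,"y":0,"z":1.2,"ax":0,"ay":0,"az":0},{"gripper":0.3,"x":0,"y":0,"z":0.7,"ax":0,"ay":0,"az":0},{"gripper":0.3,"x":0,"y":0,"z":0.2,"ax":0,"ay":0,"az":0}]}}

```text
clock: 17.62
position: [491.4, 207.3, 54.3]
ee_rot: [0.859, -0.511, -0.0, 0.001]
contact_force: [-0.8, -0.1, 0.1]
gripper_width: 29.5
grasp_force: 0.0
```

Emit:
{"op": "send_rows", "data": {"targets": [{"gripper":0.3,"x":0,"y":0,"z":0,"ax":0,"ay":0,"az":0},{"gripper":0.3,"x":0,"y":0,"z":0,"ax":0,"ay":0,"az":0},{"gripper":0.3,"x":0,"y":0,"z":0,"ax":0,"ay":0,"az":0}]}}

```text
clock: 17.87
position: [492.2, 208.0, 56.1]
ee_rot: [0.859, -0.511, 0.0, -0.001]
contact_force: [0.6, 0.4, 0.1]
gripper_width: 29.8
grasp_force: 0.0
```

Run:
```python
from h import *
st();s=arm.read_state();Rt=R.from_quat(s['ee_rot'])
pv=np.array([534.6,192.,0]);p=s['position'].copy();p[2]=0
# leading offset: pin lags the tool centre by 9mm along pad normal (world 28.3deg)
n=-Rt.apply([0,1,0]);
a0=161;prev=p
for a in list(range(151,70,-10)):
    t=pv+45*np.array([np.cos(np.radians(a)),np.sin(np.radians(a)),0])+9*n
    print(a,t.round(1)[:2],(Rt.inv().apply(t-prev)/10).round(2)[:2]);prev=t
```

```text
t 17.87 pos [492.2 208.   56.1] yawY -151.48 z [ 0.0014  0.001  -1.    ] F [0.6 0.4 0.1] w 29.8 g 0.0
151 [503.2 218.1] [-0.37 -1.44]
141 [507.5 224.6] [-0.36 -0.7 ]
131 [513.  230.3] [-0.24 -0.75]
121 [519.3 234.9] [-0.1  -0.78]
111 [526.4 238.3] [ 0.03 -0.78]
101 [533.9 240.5] [ 0.17 -0.77]
91 [541.7 241.3] [ 0.3  -0.72]
81 [549.5 240.7] [ 0.42 -0.66]
71 [557.2 238.8] [ 0.53 -0.58]
```

Emit:
{"op": "send_rows", "data": {"targets": [{"gripper":0.3,"x":-0.1,"y":-0.5,"z":0.1,"ax":0,"ay":0,"az":0},{"gripper":0.3,"x":-0.14,"y":-0.5,"z":0.1,"ax":0,"ay":0,"az":0},{"gripper":0.3,"x":-0.14,"y":-0.44,"z":0,"ax":0,"ay":0,"az":0},{"gripper":0.3,"x":-0.18,"y":-0.35,"z":0,"ax":0,"ay":0,"az":0},{"gripper":0.3,"x":-0.18,"y":-0.35,"z":0,"ax":0,"ay":0,"az":0}]}}

```text
clock: 18.28
position: [506.3, 224.3, 52.8]
ee_rot: [0.859, -0.511, -0.001, 0.001]
contact_force: [-5.2, 0.5, 0.3]
gripper_width: 30.0
grasp_force: 1.7
```

Emit:
{"op": "send_rows", "data": {"targets": [{"gripper":0.3,"x":-0.12,"y":-0.38,"z":0,"ax":0,"ay":0,"az":0},{"gripper":0.3,"x":-0.12,"y":-0.38,"z":0,"ax":0,"ay":0,"az":0},{"gripper":0.3,"x":-0.05,"y":-0.39,"z":0,"ax":0,"ay":0,"az":0},{"gripper":0.3,"x":-0.05,"y":-0.39,"z":0,"ax":0,"ay":0,"az":0},{"gripper":0.3,"x":0,"y":0,"z":0,"ax":0,"ay":0,"az":0}]}}

```text
clock: 18.7
position: [520.3, 235.5, 53.5]
ee_rot: [0.86, -0.511, 0.001, -0.001]
contact_force: [-0.1, -0.3, 0.2]
gripper_width: 29.9
grasp_force: 0.0
```

```bash
python3 look.py c
```

```text
t 18.7 pos [520.3 235.5  53.5] yawY -151.46 z [ 0.0021  0.001  -1.    ] F [-0.1 -0.3  0.2] w 29.9 g 0.0
wrist boss 4028 [521.6 123.5  78.6] [array([523.2, 119.1]), array([24.6, 26. ]), np.float64(88.4)]
wrist flange 5312 [524.4 135.9  28.6] [array([521.7, 128.7]), array([75.5, 53.5]), np.float64(9.8)]
wrist pin 1758 [512.9 231.3  86.2] [array([519.9, 234.7]), array([56.7, 22.9]), np.float64(28.8)]
wrist bar 4422 [542.  176.8  44. ] [array([533.8, 191.8]), array([ 17.5, 105.9]), np.float64(30.0)]
top boss 116 [523.  119.5  79.6] [array([522.8, 119.6]), array([26.6, 24.8]), np.float64(0.9)]
top flange 382 [520.3 119.2  29.5] [array([524. , 118.6]), array([72.7, 72.1]), np.float64(0.8)]
top bar 166 [541.7 177.   45.1] [array([537.6, 184.6]), array([16.7, 85.8]), np.float64(29.2)]
scene boss 104 [526.4 116.8  79.2] [array([523.5, 117.7]), array([27.5, 27.8]), np.float64(3.8)]
scene flange 229 [531.3 109.7  29.6] [array([525.7, 117.5]), array([74.2, 67.3]), np.float64(66.3)]
scene pin 53 [512.7 232.3  86.5] [array([523.8, 232.7]), array([52.8, 22.5]), np.float64(18.7)]
scene bar 147 [540.1 181.2  45.1] [array([534.6, 192.2]), array([ 17.8, 104.5]), np.float64(28.6)]
```

View pics/wrist_c.png

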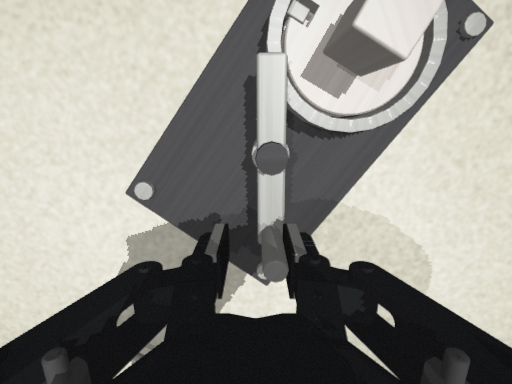

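The bar (from (270,55) to (270,275)) is half-way round at 120°, pin caged between pads at (272,255), hub seated with the notch on the key at (303,12). Continue the arc.

Emit:
{"op": "send_rows", "data": {"targets": [{"gripper":0.3,"x":0,"y":-0.39,"z":0,"ax":0,"ay":0,"az":0},{"gripper":0.3,"x":0.03,"y":-0.39,"z":0,"ax":0,"ay":0,"az":0},{"gripper":0.3,"x":0.07,"y":-0.39,"z":0,"ax":0,"ay":0,"az":0},{"gripper":0.3,"x":0.1,"y":-0.38,"z":0,"ax":0,"ay":0,"az":0},{"gripper":0.3,"x":0.15,"y":-0.36,"z":0,"ax":0,"ay":0,"az":0}]}}

```text
clock: 19.27
position: [537.7, 240.9, 53.2]
ee_rot: [0.859, -0.511, -0.0, 0.0]
contact_force: [-2.0, -0.0, 0.5]
gripper_width: 30.0
grasp_force: 0.8
```

Emit:
{"op": "send_rows", "data": {"targets": [{"gripper":0.3,"x":0.15,"y":-0.36,"z":0,"ax":0,"ay":0,"az":0},{"gripper":0.3,"x":0.2,"y":-0.3,"z":0,"ax":0,"ay":0,"az":0},{"gripper":0.3,"x":0.1,"y":-0.15,"z":0,"ax":0,"ay":0,"az":0},{"gripper":0.3,"x":0,"y":0,"z":0,"ax":0,"ay":0,"az":0}]}}

```text
clock: 19.6
position: [547.4, 240.6, 53.3]
ee_rot: [0.859, -0.511, 0.0, -0.0]
contact_force: [-0.4, 1.7, -0.5]
gripper_width: 30.2
grasp_force: 0.1
```

```bash
python3 look.py d | grep -v -e pin
```

```text
t 19.6 pos [547.4 240.6  53.3] yawY -151.5 z [ 9.e-04  3.e-04 -1.e+00] F [-0.4  1.7 -0.5] w 30.2 g 0.1
wrist boss 5764 [524.1 119.6  78.5] [array([523.1, 117.5]), array([27.3, 27.5]), np.float64(0.1)]
wrist flange 5942 [537.1 132.6  28.8] [array([526.3, 123. ]), array([63.5, 74.5]), np.float64(54.4)]
wrist bar 4304 [534.  175.9  44. ] [array([534.1, 191.6]), array([105.8,  17.2]), np.float64(83.7)]
top boss 115 [523.2 119.6  79.6] [array([523. , 119.6]), array([27.1, 24.9]), np.float64(0.7)]
top flange 375 [518.4 117.8  29.7] [array([523.3, 118.5]), array([74.2, 73.8]), np.float64(79.7)]
top bar 167 [531.7 176.7  44.9] [array([532.2, 183.4]), array([85.7, 16.1]), np.float64(83.8)]
scene boss 99 [525.2 117.3  79. ] [array([524.4, 117. ]), array([28.4, 27.2]), np.float64(6.2)]
scene flange 222 [534.8 108.   30. ] [array([526.4, 117.1]), array([73.4, 69.4]), np.float64(61.2)]
scene bar 162 [535.  183.3  45.1] [array([534.2, 192.1]), array([104.5,  17.7]), np.float64(83.6)]
```

Emit:
{"op": "send_rows", "data": {"targets": [{"gripper":0.3,"x":0.08,"y":-0.12,"z":0,"ax":0,"ay":0,"az":0},{"gripper":0.3,"x":0,"y":0,"z":0,"ax":0,"ay":0,"az":0},{"gripper":0.3,"x":0,"y":0,"z":0,"ax":0,"ay":0,"az":0}]}}

```text
clock: 20.0
position: [548.1, 240.4, 53.4]
ee_rot: [0.859, -0.511, 0.0, -0.0]
contact_force: [-0.6, -0.0, 0.3]
gripper_width: 30.1
grasp_force: 0.3
```

Emit:
{"op": "send_rows", "data": {"targets": [{"gripper":0.3,"x":0.07,"y":-0.1,"z":0,"ax":0,"ay":0,"az":0},{"gripper":0.3,"x":0,"y":0,"z":0,"ax":0,"ay":0,"az":0},{"gripper":0.3,"x":0,"y":0,"z":0,"ax":0,"ay":0,"az":0}]}}

```text
clock: 20.25
position: [548.9, 240.1, 53.2]
ee_rot: [0.859, -0.511, -0.0, 0.0]
contact_force: [-2.4, 0.6, 0.8]
gripper_width: 29.7
grasp_force: 1.0
```

```bash
python3 look.py e | grep -e bar -e pos
```

```text
t 20.25 pos [548.9 240.1  53.2] yawY -151.5 z [-8.e-04 -5.e-04 -1.e+00] F [-2.4  0.6  0.8] w 29.7 g 1.0
wrist bar 4288 [533.7 176.   44. ] [array([533.9, 191.4]), array([105.8,  17.3]), np.float64(82.3)]
top bar 172 [531.4 179.   45.2] [array([538.6, 182.6]), array([85.3, 30.4]), np.float64(83.6)]
scene bar 152 [534.7 185.3  45. ] [array([534.3, 192.1]), array([104.9,  18.8]), np.float64(82.2)]
```

Emit:
{"op": "send_rows", "data": {"targets": [{"gripper":0.3,"x":0.09,"y":-0.13,"z":0,"ax":0,"ay":0,"az":0},{"gripper":0.3,"x":0,"y":0,"z":0,"ax":0,"ay":0,"az":0},{"gripper":0.3,"x":0,"y":0,"z":0,"ax":0,"ay":0,"az":0}]}}

```text
clock: 20.65
position: [549.3, 239.5, 52.9]
ee_rot: [0.859, -0.511, -0.001, 0.002]
contact_force: [-6.3, 0.6, 2.1]
gripper_width: 29.9
grasp_force: 2.5
```

Emit:
{"op": "send_rows", "data": {"targets": [{"gripper":0.3,"x":0.08,"y":-0.12,"z":0,"ax":0,"ay":0,"az":0},{"gripper":0.3,"x":0,"y":0,"z":0,"ax":0,"ay":0,"az":0},{"gripper":0.3,"x":0,"y":0,"z":0,"ax":0,"ay":0,"az":0}]}}

```text
clock: 20.9
position: [549.6, 238.9, 52.6]
ee_rot: [0.859, -0.512, -0.002, 0.003]
contact_force: [-7.1, 0.2, 4.1]
gripper_width: 30.0
grasp_force: 3.5
```

```bash
python3 look.py f | grep -e bar -e pos
```

```text
t 20.9 pos [549.6 238.9  52.6] yawY -151.54 z [-0.0057 -0.0027 -1.    ] F [-7.1  0.2  4.1] w 30.0 g 3.5
wrist bar 4244 [533.7 175.9  44. ] [array([533.8, 191.5]), array([105.7,  17.7]), np.float64(82.8)]
top bar 167 [531.1 176.2  45.1] [array([531.8, 182.2]), array([83.2, 16.2]), np.float64(82.3)]
scene bar 161 [535.7 184.4  44.9] [array([535.1, 190.8]), array([ 33.6, 104.3]), np.float64(3.4)]
```

Force rises with no further bar motion: at the stop. Back the pad off, and lift clear.

Emit:
{"op": "send_rows", "data": {"targets": [{"gripper":0.3,"x":-0.2,"y":0.4,"z":0,"ax":0,"ay":0,"az":0},{"gripper":0.1,"x":0,"y":0.3,"z":0,"ax":0,"ay":0,"az":0},{"gripper":0.1,"x":0,"y":0,"z":0,"ax":0,"ay":0,"az":0},{"gripper":0.1,"x":0,"y":0,"z":-0.5,"ax":0,"ay":0,"az":0},{"gripper":0.1,"x":0,"y":0,"z":-1.5,"ax":0,"ay":0,"az":0}]}}

```text
clock: 21.47
position: [544.4, 237.8, 71.9]
ee_rot: [0.859, -0.511, -0.001, 0.002]
contact_force: [-0.8, -0.8, 0.5]
gripper_width: 38.3
grasp_force: 0.0
```

Emit:
{"op": "send_rows", "data": {"targets": [{"gripper":0.1,"x":0,"y":0,"z":-2.5,"ax":0,"ay":0,"az":0},{"gripper":0.1,"x":0,"y":0,"z":-3,"ax":0,"ay":0,"az":0},{"gripper":0.1,"x":0,"y":0,"z":-2.5,"ax":0,"ay":0,"az":0},{"gripper":0.1,"x":0,"y":0,"z":-1,"ax":0,"ay":0,"az":0},{"gripper":0.1,"x":0,"y":0,"z":0,"ax":0,"ay":0,"az":0}]}}

```text
clock: 21.88
position: [547.1, 239.5, 167.0]
ee_rot: [0.859, -0.511, 0.002, -0.004]
contact_force: [1.2, 0.4, 0.8]
gripper_width: 37.9
grasp_force: 0.0
```

Emit:
{"op": "send_rows", "data": {"targets": [{"gripper":0.1,"x":0,"y":0,"z":0,"ax":0,"ay":0,"az":0},{"gripper":0.1,"x":0,"y":0,"z":0,"ax":0,"ay":0,"az":0},{"gripper":0.1,"x":0,"y":0,"z":0,"ax":0,"ay":0,"az":0}]}}

```text
clock: 22.13
position: [544.3, 237.9, 161.4]
ee_rot: [0.859, -0.511, -0.001, 0.002]
contact_force: [-0.2, 0.2, -0.5]
gripper_width: 38.3
grasp_force: 0.0
```

```bash
python3 look.py g | grep -v top; python3 -c "
from h import *
W=np.load('scene1.npz')['W'];X,Y,Z=[W[...,i] for i in range(3)]
q=W[(abs(Z-44.5)<4)&(np.hypot(X-534.5,Y-192)<58)];print('start bar',cv2.minAreaRect(q[:,:2].astype(np.float32)))"
```

```text
t 22.13 pos [544.3 237.9 161.4] yawY -151.51 z [-0.003 -0.002 -1.   ] F [-0.2  0.2 -0.5] w 38.3 g 0.0
wrist boss 1366 [524.1 118.2  78.6] [array([523.2, 117.6]), array([26.2, 26.2]), np.float64(89.6)]
wrist flange 2733 [533.4 123.8  28.7] [array([523.5, 117.9]), array([74.7, 74.4]), np.float64(26.9)]
wrist pin 170 [540.4 235.4  85.7] [array([540., 236.]), array([11.4, 11.1]), np.float64(9.2)]
wrist bar 1544 [533.3 178.   44. ] [array([534. , 191.4]), array([105.6,  16.8]), np.float64(82.0)]
scene boss 103 [524.3 117.3  78.8] [array([523.3, 117.7]), array([26.6, 29.2]), np.float64(88.7)]
scene flange 223 [533.8 108.8  29.9] [array([527. , 116.8]), array([72.9, 67.6]), np.float64(60.1)]
scene pin 17 [541.  237.1  86.2] [array([539.1, 236.9]), array([11.1, 11.6]), np.float64(12.1)]
scene bar 157 [534.2 181.7  44.7] [array([534.1, 192.2]), array([106.4,  19.7]), np.float64(82.4)]
start bar ((534.9319458007812, 192.257568359375), (16.434276580810547, 107.2875747680664), 69.12716674804688)
```

```bash
python3 -c "
from bench import arm
print(arm.job_done())"
```

```text
the job is handed in; nothing more can be done
None
```

The job is handed in: the hub is seated in the nest over the key and released. The keeper is swung to its stop (about 77°, at least 1.34 rad, from its start), with no force reading above about 8 N and the bystanders never approached. The notch dropped straight over the key, so the light turning search was not needed. The hand-in call returned no verdict.

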